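Hardness check of a fillet-welded coupon in the bench vise

TASK

Take the hardness tester pen from its stand and make three readings in this order: first on the round reference block, to prove the tester, then on the level plate of the welded coupon in the vise, then on the sloping weld itself. For each reading put the tip inside the scribed circle with the pen square to the metal there, press gently until the load is about 10 N and hold it still for a second; never exceed 20 N, which would chip the diamond. Then stand the pen back in its stand, let go, and leave the reference block and everything else on the bench where they are.

Things in the scene. Friction and masses are not known exactly. Their poses are not given: they have to be found in the camera images.
- pen: The hardness tester: a pen 120 mm long, about 180 g, upright in its stand at the start. Origin at its tip (plunger out), z up its axis. From the tip: steel plunger 6 mm across, to 14 mm; tapering nose, 12 to 18 mm across, to 40 mm; collar 32 mm across, to 46 mm; round grey barrel 26 mm across, to 120 mm. Grip the barrel along its axis, best 90 mm above the tip.
- pen_tip (a point): The point of the plunger (round end, 3 mm radius), which moves with the plunger.
- plunger (a joint): How far the plunger has been pushed into the pen, m: 0 out, 0.005 hard against its stop. A spring pushes it out: 3 N before it moves at all, then 3 N more for each mm (10 N at 2.3 mm, 18 N at the stop).
- stand: The pen's stand, fixed: a black upright tube, 42 mm outside, 21 mm bore, its rim 56 mm above the bench, on a base 86 x 72 x 10 mm. Origin under its centre. The pen's nose hangs in the bore and its collar rests on the rim, so that pen stands 16 mm above this origin.
- stand_seat (a point): Centre of the rim of the stand's tube, 56 mm above the bench: where the underside of the pen's collar (40 mm above its tip) rests.
- ref_block: The reference block: a loose polished steel disc 64 mm across and 16 mm thick, lying on the bench; 400 g. Origin under its centre, z up.
- ref_mark (a point): Centre of the scribed circle (12 mm across) in the middle of the reference block's top.
- coupon: The welded coupon, fixed in the vise: a vertical plate 10 mm thick, 110 mm long, standing 60 mm above the jaws, with a level plate (12 x 110 x 70 mm) fillet-welded to its face on the robot's side, lying on the jaw's top. Origin mid-way in the vertical plate at the level plate's underside; y along the weld, z up; the level plate spans x = -75 to -5 mm, top at z = 12 mm.
- plate_spot: Centre of the 12 mm scribed circle on the ground spot of the level plate, 45 mm out from the vertical plate. Axes as the coupon's: z is up, square out of the metal.
- weld_spot: Centre of the 12 mm scribed circle on the ground spot of the weld, a sloping strip 21 mm wide in the corner between the plates; 9 mm out from the vertical plate, 6 mm above the level one. z points square out of the weld face, 32 degrees from vertical, leaning to the coupon's -x; y runs along the weld.
- vise: A blue bench vise, bolted down, 100 mm jaws, their tops at 150 mm. Origin on the bench under the jaws' gap; the jaws close along x, and the body reaches from x = -166 mm (screw with a 140 mm tommy bar, towards the robot) to x = 127 mm.
- spare: Leave alone: a spare welded tee offcut of dark plate, 70 x 80 mm, 55 mm high. Loose; origin at the height of the bench.
- square: Leave alone: a steel try square lying flat, 75 mm stock and 100 mm blade, 16 mm thick. Loose; origin at the height of the bench.
- disc_box: Leave alone: a carton of grinding discs, 105 x 105 x 45 mm. Loose; origin at the height of the bench.
- tin: Leave alone: a plain metal can, 72 mm across, 105 mm high. Loose; origin at the height of the bench.
Not all that is in view belongs to the job. Leave any yellow look-alike of the pen alone. What is shaped like the stand but green is not meant.

How it is judged:
By the outcome, as a careful person would: the job done as asked, in the order asked, and still so for the second after the job is handed in, with the robot touching nothing.
It also fails if it takes over 72 s, if anything falls off the work surface, if the arm or the gripper's body presses on something with over 40 N, if the wrist force passes 120 N, or if a joint passes its speed limit or range.

ROBOT

A 6-joint arm with a two-finger parallel gripper is mounted at the origin on the work surface. World frame = base frame: x ahead of the robot, y to its left, z up, the work surface at z = 0. Lengths are in m, angles in rad, forces in N, time in s.
With the tool pointing down it reaches from about 0.275 to 0.725 m from the base axis. Payload 15.9 kg.
Tool frame: the origin (TCP) lies midway between the tips of the shut fingers; the grasp point (between the pads) lies 19 mm behind it (manip.grip_point_offset is the distance from the TCP to the grasp point, in m); z points along the fingers, y is the line along which they close (so a half turn about z gives the same grasp; the last joint's range is limited). The gripper opens to 85 mm and grips with 20 to 120 N. Pads are 22 mm wide; open, the fingers measure 114 mm over their backs; the gripper's body (76 mm by 85 mm) begins 54 mm behind the grasp point. The pads swing forward as they close: fully open they stand 13 mm farther back than shut.
Start: joints at [-1.348, 0.213, -0.034, 1.323, 0, 1.571], TCP at [0.11, -0.488, 0.231] pointing down, gripper open.
Joint ranges: [-2.98, 2.98], [-0.74, 1.72], [-1.14, 1.35], [-2.1, 2.04], [-1.57, 1.44], [-3.14, 3.14]. Speed limits (rad/s): [1.89, 1.89, 2.39, 2.57, 3.14, 3.14].

INTERFACE

Orientations are given as a unit quaternion [w, x, y, z].
In Python, from plant import manip gives the robot as it stands. Calls block until the motion is done:
- manip.reach(position, orientation): joint-space move of the TCP to a pose.
- manip.movel(position, velocity=0.15, orientation=None): straight line of the TCP; orientation=None keeps the orientation; velocity is the mean speed in m/s.
- manip.set_joints(angles): joint-space move.
- manip.move_gripper(opening, squeeze=None): finger opening in m; squeeze is the grip in N (None keeps the last); returns when the fingers have stopped.
- manip.pause(seconds).
- manip.inverse_kinematics(position, orientation): joint angles nearest the present ones, or None.
- manip.get_obs(): the state.
- manip.capture(name): name is "scene" or "top"; returns a dict with "color" (384x512x3 uint8, red, green, blue), "fovy" (degrees; the focal length in pixels is half the picture's height over the tangent of half this angle, whatever the lens; pixels are square), "cx", "cy" (the principal point, pixels), "xyz" and "orientation" of the camera in the world. Camera axes: x right, y down, z forward; pixel columns grow to the right and rows downward; lengths in m; the calibration is good to about 2 mm. A picture is of the moment at which its call begins. There is no depth.
A pose or a line that the arm cannot do raises manip.MotionError and nothing moves.
- manip.job_done(): hands the job in; it is judged then, once.
Trained networks look in a picture, given as the dict that the camera call returned (one of the last four; its "shot" number tells which), for a name from the list of things; names that differ only in an ending like _2 or _b are one class to them, and where a whole thing is asked for, a point or a joint stands for the part that bears it (a point fixed in the world has none). Each returns a list of dicts, best first, with "conf" (0 to 1); they miss things now and then, are a little off and sometimes report something else, mostly with a low value. They report only what shows in the picture. A call takes as long as a camera call. They do not tell look-alikes from the thing itself.
- manip.find_in(query, picture): "extent" ([left, top, right, bottom] in pixels, round what is visible of it).
- manip.masks_of(query, picture): "region" (384x512 bool, what is visible of it) and "extent" ([left, top, right, bottom] in pixels, round what is visible of it).
The state is a dict: "time": time; "joint_positions": joint angles; "qvel": joint speeds; "joint_torque": joint torques, N m; "position": TCP position; "tcp_rot": TCP orientation; "wrist_force": force on the tool from outside, world axes, zero at the start; "torque": the same for the moment, N m; "gripper_width": finger opening in m; "finger_force": force on a finger pad.
Only numpy, scipy, OpenCV 4.12 (cv2) and the standard library are available. Lean on these libraries where they do the work, as an engineer would, in place of code of your own. Each camera call takes 0.05 s, during which the arm holds its last target. There are 200 camera calls.

## Working session

There is one attempt and no reset: what is moved stays moved. The work goes in short steps, each a Python script; the robot and the scene stay as the last script left them, time stands still between calls to the robot, and variables do not carry over. Pictures are saved under pics/ and viewed, at most 10 in all, crops included, and the job is handed in when it is done.

```bash
mkdir -p pics; ls; cat > h.py <<'E'
import numpy as np, cv2
from scipy.spatial.transform import Rotation as R
from plant import manip
def rot(q): return R.from_quat([q[1],q[2],q[3],q[0]])
def quat(r): x,y,z,w=r.as_quat(); return [w,x,y,z]
def cam(p):
    f=192/np.tan(np.radians(p['fovy'])/2); return f,rot(p['orientation']).as_matrix(),np.array(p['xyz'])
def ray(p,u,v,z):
    f,M,o=cam(p); d=M@np.array([(u-p['cx'])/f,(v-p['cy'])/f,1]); return o+d*(z-o[2])/d[2]
def proj(p,X):
    f,M,o=cam(p); c=(np.atleast_2d(X)-o)@M; return c[:,:2]/c[:,2:]*f+[p['cx'],p['cy']]
def save(n,im,s=1): cv2.imwrite('pics/'+n,cv2.cvtColor(cv2.resize(im,None,fx=s,fy=s,interpolation=cv2.INTER_CUBIC),cv2.COLOR_RGB2BGR))
E
python3 - <<'E'
from h import *
import pickle
P={}
for n in('scene','top'):
    p=manip.capture(n);P[n]=p;save(n+'0.png',p['color'],1.5);print(n,{k:p[k] for k in p if k!='color'})
    for q in('pen','stand','ref_block','ref_mark','coupon','plate_spot','weld_spot','vise'):
        try: print(q,[(round(d['conf'],2),np.round(d['extent']).tolist()) for d in manip.find_in(q,p)[:4]])
        except Exception as e: print(q,e)
pickle.dump(P,open('P.pkl','wb'))
o=manip.get_obs();print(o,manip.grip_point_offset)
E
```

```text
pics
scene {'fovy': 47.34755114490746, 'cx': 255.80692009014433, 'cy': 193.9281019556161, 'xyz': array([ 1.40710808, -0.40710057,  1.00572475]), 'orientation': array([-0.34668356,  0.76462037,  0.49666078, -0.22021416]), 'shot': 1}
pen [(0.56, [122.0, 195.0, 140.0, 221.0]), (0.52, [141.0, 210.0, 155.0, 239.0])]
stand [(0.9, [133.0, 228.0, 166.0, 256.0]), (0.8, [78.0, 222.0, 113.0, 253.0])]
ref_block [(0.74, [326.0, 185.0, 341.0, 199.0])]
ref_mark [(0.74, [321.0, 184.0, 342.0, 200.0])]
coupon [(0.78, [248.0, 191.0, 298.0, 235.0])]
plate_spot []
weld_spot [(0.9, [257.0, 209.0, 299.0, 228.0]), (0.33, [136.0, 230.0, 166.0, 256.0])]
vise [(0.93, [251.0, 178.0, 308.0, 271.0])]
top {'fovy': 44.042954713210904, 'cx': 255.88841595257298, 'cy': 194.5512545497088, 'xyz': array([ 0.22391257, -0.02571002,  1.60709672]), 'orientation': array([ 0.06748544, -0.69807036,  0.71012599, -0.06216563]), 'shot': 2}
pen [(0.65, [356.0, 239.0, 368.0, 248.0]), (0.44, [344.0, 205.0, 362.0, 216.0])]
stand [(0.87, [378.0, 221.0, 409.0, 254.0])]
ref_block [(0.85, [152.0, 198.0, 171.0, 216.0])]
ref_mark [(0.68, [1
[... 205 characters left out ...]
positions': array([-1.34798882e+00,  2.12894863e-01, -3.43612238e-02,  1.32349775e+00,
       -9.61881680e-06,  1.57080778e+00]), 'qvel': array([-0.00130384,  0.00040787, -0.00224922, -0.00014887, -0.0002579 ,
        0.00094958]), 'joint_torque': array([ 1.61437998e-03, -6.85949993e+01,  4.87329876e+01,  1.46080027e-03,
        3.00359879e-04,  2.24487974e-05]), 'position': array([ 0.11048253, -0.4876464 ,  0.23132381]), 'tcp_rot': array([ 2.16495930e-05,  9.93801653e-01,  1.11167772e-01, -2.41741203e-06]), 'wrist_force': array([ 0.31172504, -0.09101358,  0.16442096]), 'torque': array([-0.00824293,  0.06022238,  0.03224471]), 'finger_force': 0.0, 'gripper_width': 0.08557380077791367} 0.0187
```

View pics/scene0.png

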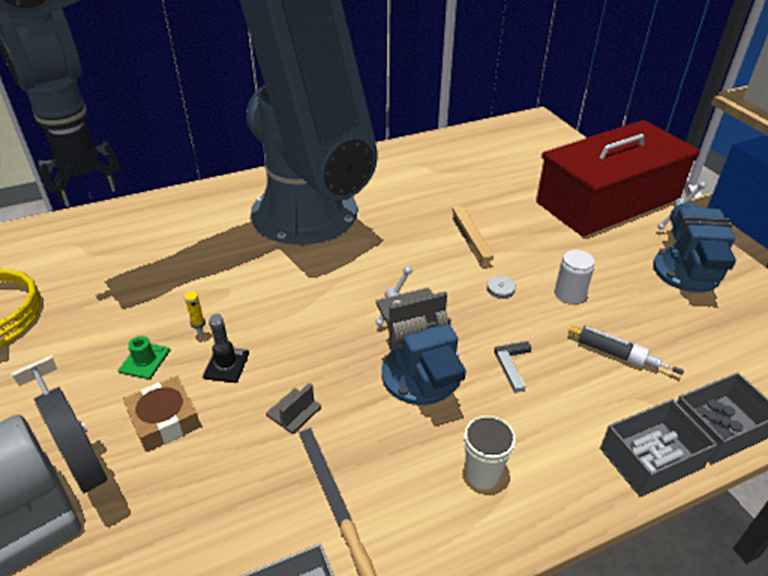

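View pics/top0.png

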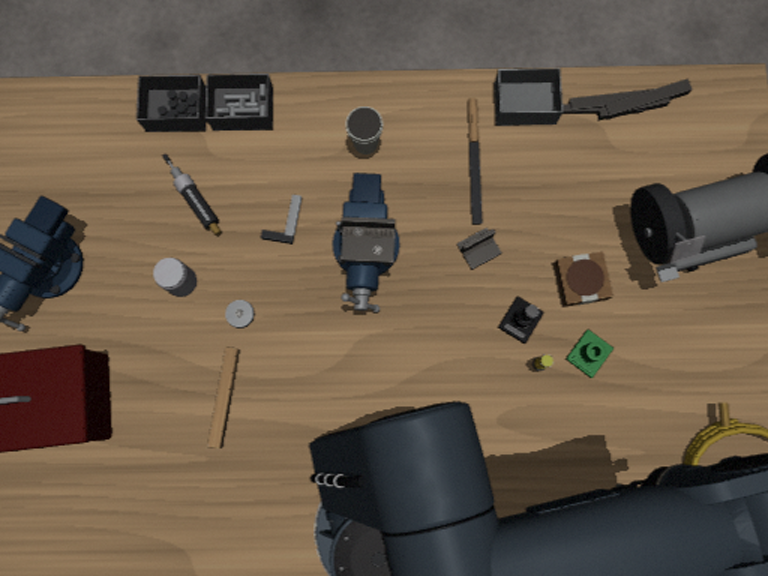

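Pen candidates: the grey pen in the black stand at scene (145,222) / top (352,208), the yellow look-alike at scene (130,208) / top (360,242), and the air tool lying at scene (415,232). Stands: black at scene (150,240) and green at (95,237), which is not meant. I choose the grey pen in the black stand. Vise: the one with the coupon at scene (280,225), not the bare one at (462,165). Next I'll check these in a close crop.

```bash
python3 - <<'E'
from h import *
import pickle
P=pickle.load(open('P.pkl','rb'))
def c(n,u,v): return cv2.resize(P[n]['color'][v-25:v+25,u-26:u+26],(260,250),interpolation=cv2.INTER_CUBIC)
rows=[np.hstack([c('top',347,213),c('top',160,209),c('top',245,163)]),np.hstack([c('scene',150,232),c('scene',334,191),c('scene',277,212)])]
save('mont.png',np.vstack(rows))
# rough
t=P['top'];s=P['scene']
ms=[m for m in manip.masks_of('ref_block',t)]
for n,q in (('top','ref_block'),('scene','ref_block'),('top','pen'),('scene','pen'),('top','stand'),('scene','stand'),('top','coupon'),('scene','coupon')):
    for m in manip.masks_of(q,P[n])[:3]:
        ys,xs=np.nonzero(m['region']); 
        print(n,q,round(m['conf'],2),np.round(m['extent']),len(xs),(xs.mean().round(1),ys.mean().round(1)),ray(P[n],xs.mean(),ys.mean(),0.016).round(3))
E
```

```text
top ref_block 0.61 [151. 201. 172. 216.] 279 (np.float64(159.1), np.float64(209.0)) [0.476 0.313 0.016]
scene ref_block 0.79 [324. 185. 340. 201.] 201 (np.float64(333.2), np.float64(191.1)) [0.483 0.308 0.016]
scene ref_block 0.28 [136. 229. 169. 258.] 579 (np.float64(149.8), np.float64(243.1)) [ 0.465 -0.327  0.016]
scene pen 0.71 [123. 194. 138. 222.] 239 (np.float64(129.6), np.float64(207.0)) [ 0.282 -0.349  0.016]
scene pen 0.52 [143. 210. 155. 234.] 206 (np.float64(145.5), np.float64(221.1)) [ 0.368 -0.316  0.016]
top stand 0.84 [336. 200. 361. 230.] 395 (np.float64(345.4), np.float64(214.4)) [ 0.446 -0.317  0.016]
top stand 0.6 [378. 219. 408. 252.] 536 (np.float64(392.3), np.float64(235.0)) [ 0.374 -0.471  0.016]
scene stand 0.9 [136. 227. 170. 255.] 491 (np.float64(150.3), np.float64(242.3)) [ 0.463 -0.325  0.016]
scene stand 0.6 [ 77. 223. 114. 248.] 595 (np.float64(94.8), np.float64(237.7)) [ 0.376 -0.475  0.016]
top coupon 0.79 [228. 142. 263. 179.] 1038 (np.float64(244.7), np.float64(159.4)) [0.644 0.021 0.016]
top coupon 0.36 [105. 170. 129. 199.] 553 (np.float64(116.2), np.float64(184.1)) [0.564 0.463 0.016]
top coupon 0.18 [335. 197. 359. 228.] 374 (np.float64(344.6), np.float64(214.0)) [ 0.447 -0.315  0.016]
scene coupon 0.78 [249. 193. 298. 236.] 1176 (np.float64(273.8), np.float64(208.2)) [0.478 0.083 0.016]
```

View pics/mont.png

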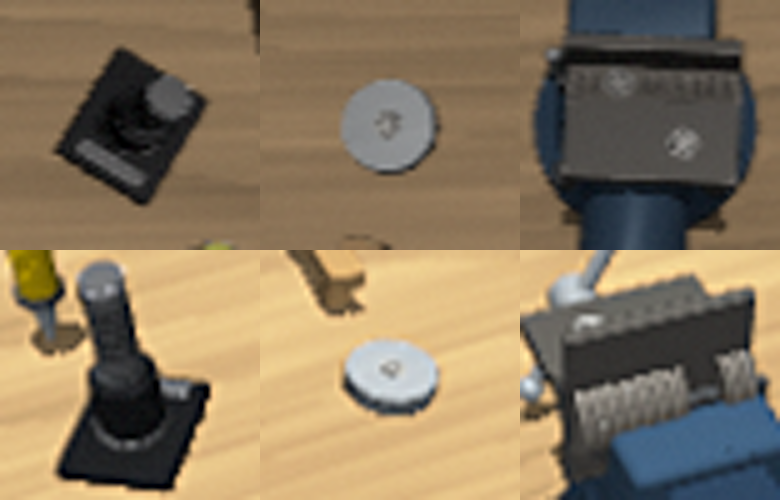

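The close crops show the grey pen upright in the black stand, with its barrel top at top (354,207) / scene (144,212). The disc's mark is at top (159.5,212.5) / scene (331,191). The coupon's spots show in the top view only: plate at (251.4,166.4), weld at (238.6,154). Now I'll refine these to sub-pixel and cross-check.

```bash
python3 - <<'E'
from h import *
import pickle
from scipy.optimize import least_squares
P=pickle.load(open('P.pkl','rb'));t=P['top'];s=P['scene']
g={n:cv2.cvtColor(P[n]['color'],cv2.COLOR_RGB2GRAY).astype(float) for n in P}
hsv={n:cv2.cvtColor(P[n]['color'],cv2.COLOR_RGB2HSV) for n in P}
def pr(l,p,uv,z): print(l,np.round(uv,2),ray(p,*uv,z).round(4))
# rough pixel readings
for l,p,uv,z in (('pen top T',t,(354.2,207.2),.136),('pen top S',s,(143.9,212.4),.136),('mark T',t,(159.4,208.6),.016),('mark S',s,(333.9,190),.016),('plate',t,(251.4,166.4),.162),('weld',t,(238.6,154),.168),('yellow S',s,(132,220),0)): pr(l,p,uv,z)
# disc: low-saturation mask
th=np.linspace(0,2*np.pi,60)
def hullc(p,x,y):
    X=np.vstack([np.c_[x+.032*np.cos(th),y+.032*np.sin(th),0*th+z] for z in(0,.016)])
    m=cv2.moments(cv2.convexHull(proj(p,X).astype(np.float32)));return np.array([m['m10'],m['m01']])/m['m00'],m['m00']
for n,(u,v) in(('top',(160,209)),('scene',(334,191))):
    w=(hsv[n][...,1]<70);w2=np.zeros_like(w);w2[v-14:v+14,u-16:u+16]=w[v-14:v+14,u-16:u+16]
    k,l,st,c=cv2.connectedComponentsWithStats(w2.astype(np.uint8));i=1+np.argmax(st[1:,4])
    f=least_squares(lambda q:hullc(P[n],*q)[0]-c[i],[.48,.31],x_scale=.01)
    print('disc',n,c[i].round(2),'area',st[i,4],'model',hullc(P[n],*f.x)[1].round(),f.x.round(4))
# spots: bright blob centroid
for l,(u,v) in(('plate',(251,166)),('weld',(239,154))):
    a=g['top'][v-5:v+6,u-5:u+6];print(l);print(a.astype(int))
    w=np.clip(a-np.median(a)-12,0,None);yy,xx=np.mgrid[v-5:v+6,u-5:u+6]
    pr(l,t,((w*xx).sum()/w.sum(),(w*yy).sum()/w.sum()),.162 if l=='plate' else .168)
# pen-top disc
for n,(u,v) in(('top',(354,207)),('scene',(144,212))):
    print(n);print(g[n][v-6:v+8,u-6:u+7].astype(int))
# level plate corners in top by eye from crop (x,y in crop px)
for q in((566-520,180),(735-520,186),(742-520,72),(565-520,66)):
    pr('corner',t,(q[0]/5-.4+219,q[1]/5-.4+138),.162)
E
```

```text
pen top T [354.2 207.2] [ 0.4514 -0.3239  0.136 ]
pen top S [143.9 212.4] [ 0.4574 -0.3233  0.136 ]
mark T [159.4 208.6] [0.4768 0.3124 0.016 ]
mark S [333.9 190. ] [0.4794 0.3134 0.016 ]
plate [251.4 166.4] [ 0.5823 -0.0044  0.162 ]
weld [238.6 154. ] [0.6215 0.035  0.168 ]
yellow S [132 220] [ 0.3284 -0.3537  0.    ]Traceback (most recent call last):
  File "<stdin>", line 19, in <module>
AttributeError: 'float' object has no attribute 'round'
```

```bash
cat > m.py <<'E'
from h import *
import pickle
from scipy.optimize import least_squares
P=pickle.load(open('P.pkl','rb'));t=P['top'];s=P['scene']
g={n:cv2.cvtColor(P[n]['color'],cv2.COLOR_RGB2GRAY).astype(float) for n in P}
hsv={n:cv2.cvtColor(P[n]['color'],cv2.COLOR_RGB2HSV) for n in P}
def pr(l,p,uv,z): print(l,np.round(uv,2),ray(p,*uv,z).round(4))
th=np.linspace(0,2*np.pi,60)
def hullc(p,x,y):
    X=np.vstack([np.c_[x+.032*np.cos(th),y+.032*np.sin(th),0*th+z] for z in(0,.016)])
    m=cv2.moments(cv2.convexHull(proj(p,X).astype(np.float32)));return np.array([m['m10'],m['m01']])/m['m00'],m['m00']
for n,(u,v) in(('top',(160,209)),('scene',(334,191))):
    w=(hsv[n][...,1]<70);w2=np.zeros_like(w);w2[v-14:v+14,u-16:u+16]=w[v-14:v+14,u-16:u+16]
    k,l,st,c=cv2.connectedComponentsWithStats(w2.astype(np.uint8));i=1+np.argmax(st[1:,4])
    f=least_squares(lambda q:hullc(P[n],*q)[0]-c[i],[.48,.31],x_scale=.01)
    print('disc',n,c[i],'area',st[i,4],'model',hullc(P[n],*f.x)[1],f.x)
for l,(u,v) in(('plate',(251,166)),('weld',(239,154))):
    a=g['top'][v-5:v+6,u-5:u+6];print(l);print(a.astype(int))
    w=np.clip(a-np.median(a)-12,0,None);yy,xx=np.mgrid[v-5:v+6,u-5:u+6]
    pr(l,t,((w*xx).sum()/w.sum(),(w*yy).sum()/w.sum()),.162 if l=='plate' else .168)
for n,(u,v) in(('top',(354,207)),('scene',(144,212))):
    print(n);print(g[n][v-6:v+8,u-6:u+7].astype(int))
for q in((566-520,180),(735-520,186),(742-520,72),(565-520,66)):
    pr('corner',t,(q[0]/5-.4+219,q[1]/5-.4+138),.162)
E
python3 m.py
```

```text
disc top [159.20469799 208.84228188] area 298 model 294.9924004258355 [0.47728349 0.31457968]
disc scene [333.84120172 190.79828326] area 233 model 240.3124944504816 [0.47507355 0.31689723]
plate
[[ 76  76  74  78  76  78  76  78  76  76  78]
 [ 77  75  76  75  78  78  77  77  80  77  80]
 [ 78  77  80  76  87  94  85  76  78  77  80]
 [ 77  77  76  98 130 101 117 111  82  80  80]
 [ 78  77  89 106 115 132 130 132 110  77  79]
 [ 78  77 104  88 119 146 147 128 105  87  79]
 [ 81  79  84  67 122 146 119 104 100  85  79]
 [ 79  79  81 122 129  98 123 111  83  78  79]
 [ 81  82  79  83  91 105 113  95  79  80  80]
 [ 79  80  78  80  80  80  82  81  80  81  81]
 [ 78  80  79  80  80  80  81  80  82  80  82]]
plate [251.37 166.15] [ 0.5831 -0.0043  0.162 ]
weld
[[ 18  14  16  22  16  15  17  18  15  17  18]
 [ 19  15  18  19  13  15  14  19  18  21  18]
 [ 72  73  73  76  76  71  62  59  60  52  38]
 [ 80  78  85 105  97  86  91  83  78  79  78]
 [ 68  80  87  89 107  89  97 101  83  78  74]
 [ 66  84  88 107 116 115 101  93  80  69  64]
 [ 61  84  88  89 107 102  89  87  75  63  61]
 [ 7
[... 1260 characters left out ...]
117 113 140 212 208 199]
 [199 194 146 118 119 121 122 123 122 114 186 205 198]
 [205 176 130 121 122 124 124 123 123 116 122 183 194]
 [209 150 115 125 126 125 126 125 116  90  88 180 196]
 [214 124 104 113 121 120 120 161 145 100  73 177 194]
 [213 111  89 138 155 125 119 154 133  92  43 127 182]
 [205 123  57 110 134 112 105 101  76  57  36  89 187]
 [192 171  75  36  69  72  75  65  57  52  39  55 188]
 [180 195 126  54  57  58  61  60  60  54  35   8 185]
 [188 199 144  62  47  55  56  51  49  40  40  16 137]]
corner [227.8 173.6] [0.5605 0.0696 0.162 ]
corner [261.6 174.8] [ 0.5547 -0.0358  0.162 ]
corner [263. 152.] [ 0.6282 -0.0416  0.162 ]
corner [227.6 150.8] [0.6342 0.0699 0.162 ]
```

Coupon yaw is −3.1°. The plate-to-weld offset along x is 36.3 mm, against 36 expected, and the disc agrees between the two views. Moving: first a gentle probe with the fingers along x, then the real grasp along y.

```bash
python3 - <<'E'
from h import *
def st(l):
    o=manip.get_obs();print(l,round(o['time'],2),np.round(o['position'],4),'F',np.round(o['wrist_force'],2),'M',np.round(o['torque'],2),'w',round(o['gripper_width'],4),round(o['finger_force'],1),'q6',round(o['joint_positions'][5],2))
down=R.from_quat([1,0,0,0])
qx=quat(R.from_euler('z',90,degrees=True)*down)
xy=[.4525,-.3238]
manip.reach([*xy,.22],qx);st('above')
manip.movel([*xy,.0873],.12);st('down')
manip.move_gripper(.030,20);st('30mm')
manip.move_gripper(.0,20);st('closed')
E
```

```text
above 2.77 [ 0.4518 -0.3245  0.2201] F [ 0.12 -0.77 -0.16] M [-0.04  0.03  0.04] w 0.0852 0.0 q6 0.95
down 4.03 [ 0.4529 -0.3241  0.088 ] F [-0.81  0.67 -0.17] M [-0.04 -0.    0.  ] w 0.0856 0.0 q6 0.95
30mm 4.6 [ 0.4525 -0.3238  0.0873] F [-0.19  0.43 -0.69] M [-0.01 -0.02  0.02] w 0.0302 0.0 q6 0.95
closed 4.82 [ 0.4525 -0.3238  0.0873] F [ 0.   -0.1   0.65] M [ 0.07 -0.    0.02] w 0.0254 22.4 q6 0.95
```

```bash
cat >> h.py <<'E'
def st(l):
    o=manip.get_obs();print(l,round(o['time'],2),np.round(o['position'],4),'F',np.round(o['wrist_force'],2),'M',np.round(o['torque'],2),'w',round(o['gripper_width'],4),round(o['finger_force'],1),'q',np.round(o['joint_positions'],2))
down=R.from_quat([1,0,0,0])
E
python3 - <<'E'
from h import *
xy=[.4525,-.3238]
manip.move_gripper(.06)
manip.reach([*xy,.0873],quat(down));st('rot')
manip.move_gripper(.030,20);manip.move_gripper(0,20);st('closed20')
manip.move_gripper(0,90);manip.pause(.2);st('closed90')
manip.movel([*xy,.20],.12);manip.pause(.2);st('lifted')
for n in('scene','top'):
    p=manip.capture(n);
    u,v=proj(p,[*xy,.2-.05])[0].astype(int);print(n,u,v,proj(p,[[*xy,.2+.0187-.09],[*xy,.2+.0187]]))
    save('lift_'+n+'.png',p['color'][v-30:v+30,u-30:u+30],6)
# IK checks
y=np.radians(-3.1);C=R.from_euler('z',y)
for l,s,tilt in(('plate',[.583,-.0043,.162],0),('weld',[.6216,.0349,.168],32)):
    r=C*R.from_euler('y',-np.radians(tilt))
    n=r.apply([0,0,1]);T=np.array(s)+n*(.09-.0187)
    for e in(.03,0):print(l,n.round(3),(T+e*n).round(3),manip.inverse_kinematics(T+e*n,quat(r*down)))
E
```

```text
rot 6.64 [ 0.4525 -0.3238  0.0873] F [-0.54  0.38 -0.4 ] M [-0.02 -0.03  0.05] w 0.0604 0.0 q [-0.62  0.39 -0.16  1.02 -0.    2.52]
closed20 7.26 [ 0.4525 -0.3238  0.0873] F [-0.42  0.72  1.27] M [ 0.16  0.06 -0.01] w 0.0254 20.7 q [-0.62  0.39 -0.16  1.02  0.    2.52]
closed90 7.67 [ 0.4526 -0.3238  0.0875] F [-1.58  1.86  6.14] M [0.35 0.25 0.04] w 0.024 88.0 q [-0.62  0.39 -0.16  1.02  0.    2.52]
lifted 8.97 [ 0.4523 -0.3236  0.1995] F [ 0.38  0.39 -0.94] M [-0.04 -0.04  0.01] w 0.0241 88.2 q [-0.62  0.34  0.05  1.29 -0.    2.52]
scene 142 207 [[143.73480051 213.20666506]
 [138.4045897  189.52079754]]
top 355 206 [[353.69121001 207.2157466 ]
 [359.57534032 202.46355515]]
plate [0. 0. 1.] [ 0.583 -0.004  0.263] [-0.00737551  0.39115103  0.28882119  1.46846648  0.         -3.09486296]
plate [0. 0. 1.] [ 0.583 -0.004  0.233] [-0.00737551  0.38933048  0.21084097  1.39230681  0.         -3.09486296]
weld [-0.529  0.029  0.848] [0.568 0.038 0.254] [ 0.11629895 -0.12150967 -0.50463757  0.63569848 -0.08998545 -2.99668931]
weld [-0.529  0.029  0.848] [0.584 0.037 0.228] [ 0.10987091 -0.07448243 -0.52941797  0.56340635 -0.08661347 -3.00218333]
```

View pics/lift_scene.png

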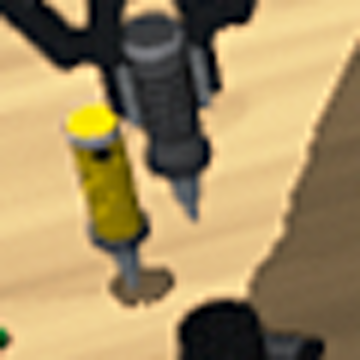

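The pen hangs straight. Its tip is at scene (144,212.7), and the straight 90 mm grip predicts (143.7,213.2). First reading.

```bash
cat >> h.py <<'E'
L=.09-.0187
flip=R.from_euler('z',180,degrees=True)
def force(n,k=10):
    f=[]
    for _ in range(k): manip.pause(.02); f.append(manip.get_obs()['wrist_force'])
    return float(np.mean(f,0)@n)
def reading(spot,r,shot=None):
    n=r.apply([0,0,1]);q=quat(r*down*flip);T=np.array(spot)+n*L
    o=manip.get_obs()['position']
    manip.movel([o[0],o[1],.33],.25)
    A=T+n*.03; manip.reach([A[0],A[1],.33],q); manip.movel(A,.15)
    manip.movel(T+n*.006,.06); manip.pause(.3); f0=force(n,15)
    if shot:
        p=manip.capture('scene');u,v=proj(p,spot)[0].astype(int);save(shot,p['color'][v-30:v+30,u-30:u+30],6);print('spot px in crop',(proj(p,spot)[0]-[u-30,v-30])*6)
    d=.006;F=0;log=[]
    while F<2.5:
        if d<-.008: print('no contact');return
        d-=.0005; manip.movel(T+n*d,.01); F=force(n,4)-f0; log.append(round(F,1))
    print('contact at d mm',d*1e3,log)
    while F<9.3:
        s=min(.0005,(10-F)/3000); d-=s; manip.movel(T+n*d,.01); F=force(n,6)-f0
        if F>13: d+=(F-10)/3000; manip.movel(T+n*d,.01); break
    fs=[force(n,10)-f0 for _ in range(6)];print('hold',d*1e3,np.round(fs,2));st('held')
    manip.movel(T+n*.03,.06);st('off')
E
python3 - <<'E'
from h import *
reading([.4775,.314,.016],R.identity(),'ref_tip.png')
E
```

```text
spot px in crop [184.57908342 183.68308579]
contact at d mm -0.5000000000000018 [0.1, -0.2, 0.2, -0.4, -0.0, 0.1, 0.8, 0.2, -0.5, 0.3, 0.1, 0.5, 3.4]
hold -2.954128580377315 [9.73 9.71 9.4  9.57 9.22 9.55]
held 21.59 [0.4777 0.3141 0.0846] F [-0.62 -0.64  8.21] M [-0.19  0.18 -0.06] w 0.0244 88.6 q [ 0.58  0.43 -0.12  1.03 -0.    0.58]
off 22.29 [0.4774 0.3139 0.1171] F [-0.23 -0.23 -1.22] M [-0.02 -0.    0.02] w 0.0239 88.5 q [ 0.58  0.4  -0.06  1.1   0.    0.58]
```

View pics/ref_tip.png

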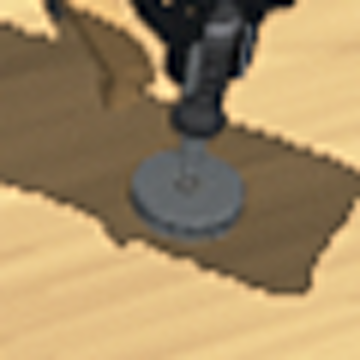

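The tip was right above the mark at crop (187,184). It held about 9.6 N for over 1.2 s, with contact within 0.5 mm of the predicted height. Now the plate, then the weld.

```bash
sed -i 's/F<9.3/F<9.5/' h.py; python3 - <<'E'
from h import *
C=R.from_euler('z',-3.1,degrees=True)
reading([.5838,-.0043,.162],C,'plate_tip.png')
p=manip.capture('top');u,v=245,163;save('plate_top.png',p['color'][v-30:v+30,u-30:u+30],6)
E
```

```text
spot px in crop [180.92150377 184.34086839]
contact at d mm -0.5000000000000018 [0.2, 0.0, 0.1, 0.2, -0.2, -0.2, 0.2, -0.0, -0.0, -0.0, -0.4, 0.6, 3.1]
hold -2.98764701853874 [9.14 9.32 9.3  9.4  9.36 9.29]
held 33.17 [ 0.5839 -0.0043  0.2306] F [-0.52 -0.3   7.21] M [ 0.01  0.2  -0.01] w 0.0243 88.5 q [-0.01  0.39  0.21  1.39 -0.    0.05]
off 33.87 [ 0.5838 -0.0043  0.263 ] F [ 0.22 -0.33 -1.92] M [-0.02  0.04 -0.06] w 0.0237 88.5 q [-0.01  0.39  0.29  1.47 -0.    0.05]
```

View pics/plate_tip.png

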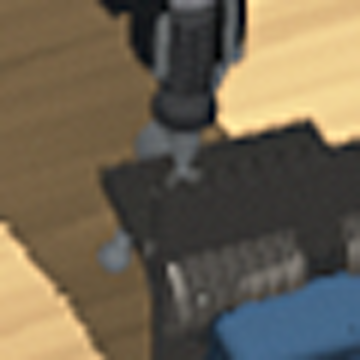

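The tip came down onto the ground spot, visible at crop (182,172), and the load held at about 9.3 N. Next, the weld.

```bash
python3 - <<'E'
from h import *
C=R.from_euler('z',-3.1,degrees=True)*R.from_euler('y',-32,degrees=True)
reading([.6223,.035,.168],C,'weld_tip.png')
E
```

```text
spot px in crop [184.26871768 185.10649935]
contact at d mm -0.5000000000000018 [-0.3, 0.4, 0.2, 0.2, 0.6, 0.1, -0.1, -0.1, 0.3, 0.1, 0.0, 0.5, 3.4]
hold -2.9569327979341926 [9.37 9.67 9.47 9.45 9.71 9.6 ]
held 44.02 [0.5862 0.037  0.2261] F [-5.86 -0.75  5.55] M [0.01 0.79 0.05] w 0.0241 88.5 q [ 0.11 -0.07 -0.53  0.56 -0.09  0.14]
off 44.73 [0.5687 0.0379 0.2538] F [-0.15  0.95 -1.95] M [-0.01  0.67 -0.05] w 0.0243 88.4 q [ 0.12 -0.12 -0.5   0.64 -0.09  0.14]
```

View pics/weld_tip.png

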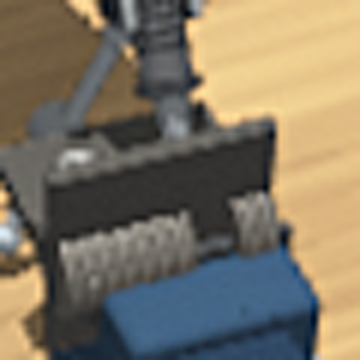

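The weld contact came at the predicted height and the load held at about 9.55 N. Returning to the stand.

```bash
python3 - <<'E'
from h import *
o=manip.get_obs()['position'];manip.movel([o[0],o[1],.33],.25)
xy=[.4525,-.3238]
manip.reach([*xy,.2],quat(down));manip.pause(.2);st('above')
p=manip.capture('scene');u,v=proj(p,[*xy,.13])[0].astype(int);save('ret.png',p['color'][v-25:v+35,u-30:u+30],6);print(u,v,proj(p,[*xy,.1287]))
E
```

```text
above 47.42 [ 0.4527 -0.3235  0.2002] F [ 0.12 -0.25 -1.66] M [-0.03  0.03  0.01] w 0.0244 88.2 q [-0.62  0.34  0.05  1.29  0.    2.52]
143 212 [[143.73480051 213.20666506]]
```

View pics/ret.png

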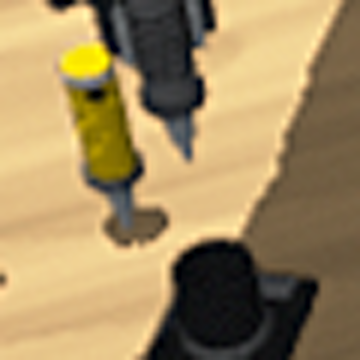

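The pen is still straight: tip at scene (144.3,213.3), against (143.7,213.2) predicted. Lowering it into the bore while watching the force.

```bash
python3 - <<'E'
from h import *
xy=[.4525,-.3238];z=np.array([0,0,1.])
f0=force(z)
manip.movel([*xy,.135],.1)
d=.135
while d>.0868:
    d-=.004 if d>.094 else .0008
    manip.movel([*xy,d],.03 if d>.094 else .01);o=manip.get_obs();F=force(z,3)-f0
    if F>4: break
print('stop',d,F);st('in')
manip.move_gripper(.028,20);st('loose');manip.move_gripper(.085);manip.pause(.2);st('open')
manip.movel([*xy,.25],.12);manip.pause(.5)
p=manip.capture('scene');u,v=proj(p,[*xy,.08])[0].astype(int)
a=p['color'][v-30:v+30,u-30:u+30];p=manip.capture('top');u,v=160,209;b=p['color'][v-30:v+30,u-30:u+30]
save('end.png',np.hstack([a,b]),6);st('end')
E
```

```text
stop 0.087 8.269378367204759
in 53.88 [ 0.4526 -0.3238  0.0875] F [-1.49  1.25  6.65] M [ 0.41  0.45 -0.03] w 0.0241 89.8 q [-0.62  0.39 -0.16  1.02  0.    2.52]
loose 54.09 [ 0.4526 -0.3239  0.087 ] F [-0.29 -1.13 -0.13] M [-0.    0.06 -0.03] w 0.028 0.0 q [-0.62  0.39 -0.16  1.02  0.    2.52]
open 54.88 [ 0.4525 -0.3238  0.087 ] F [-0.61 -0.66  0.04] M [ 0.   -0.03  0.02] w 0.0852 0.0 q [-0.62  0.4  -0.16  1.02  0.    2.52]
end 56.99 [ 0.4525 -0.3238  0.25  ] F [ 0.39 -0.55  0.08] M [-0.06 -0.04  0.01] w 0.0847 0.0 q [-0.62  0.33  0.17  1.41 -0.    2.52]
```

View pics/end.png

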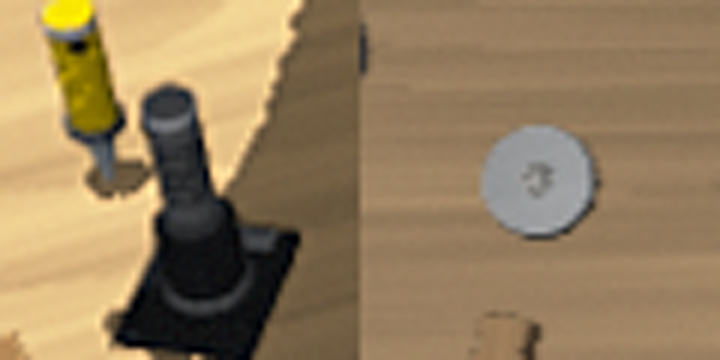

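The pen stands seated upright in the black stand (barrel top at crop (168,105)), the gripper is clear, and the reference block is where it was.

```bash
python3 -c "
from plant import manip
print(manip.job_done())"
```

```text
the job is handed in; nothing more can be done
None
```

I took the three readings in order (block 9.5 N, plate 9.3 N, weld 9.5 N, each held over 1 s), stood the pen back in its stand and handed the job in at about 57 s of the 72 s allowed; no verdict was returned.

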